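# Seat the bar-keyed hub in the mixer base

### The arm

A 7-joint arm with a two-finger parallel gripper is mounted at the origin on the work surface; the furniture and walls round the work are solid. World frame = base frame: x ahead of the robot, y to its left, z up, the work surface at z = 0. Lengths are in m, angles in rad, forces in N, time in s.
With the tool pointing down it reaches from about 0.425 to 1.025 m from the base axis. Payload 9.4 kg.
Tool frame: the origin (TCP) lies at the very end of the fingers, on their centre line; the grasp point (between the pads) lies 19 mm behind it; z points along the fingers, x is the direction in which the jaws open and shut, and the axes are right-handed (so a half turn about z gives the same grasp; the last joint's range is limited). The gripper opens to 93 mm and grips with 3 to 60 N. Pads are 15 mm wide; open, the fingers measure 128 mm over their backs; the gripper's body (75 mm by 188 mm) begins 65 mm behind the grasp point.
Start: joints at [1.023, 0.599, -0.003, 1.599, 0.002, 0.943, -0.08], TCP at [0.329, -0.646, 0.219] pointing down, gripper open.
Joint ranges: [-2.57, 2.57], [-0.35, 1.97], [-1.29, 1.29], [0.11, 2.56], [-1.05, 4.19], [0.11, 1.86], [-2.63, 2.63]. Speed limits (rad/s): [2.22, 2.22, 3.01, 3.01, 3.14, 3.14, 3.14].

### API

Orientations are given as a unit quaternion [w, x, y, z].
In Python, from rig import sense, grab_frame, job_done gives the robot as it stands. The module is installed in compiled form; this text tells all that it offers.
- The arm moves only by the shell command python3 -m handwheel 'ROWS'. ROWS is JSON, a list that holds one entry, the list of rows, each a list of 7 numbers: the turn, a rotation vector about the tool's x, y, z in degrees, then the shift along the tool's x, y, z in cm, then the finger opening in cm, from 0 to 9.3. In form: [[[ax, ay, az, tx, ty, tz, claw], ...]]. A call has 1 to 10 rows; each row is the pose to reach, as a shift and turn from the pose commanded when the call began, along the tool's axes at that moment; what a row does not reach only later rows make up. A row lasts 1/10 s, in which the tool goes at most 50 mm and 8.59 degrees, less where a joint would pass 70% of its speed; a pose out of reach is approached as far as the arm can. A call with a gripper value outside its range is refused whole. The fingers move at their own pace and stop on an object; the grip force is fixed at half the most. Time passes only in rows, so rows that repeat a pose let the fingers close. It gives the time, the measured TCP pose, the force and the opening at its end, in the units of the state.
- sense(): the state, without advancing time (a new reading comes with each control period).
- grab_frame(name): name is "scene" or "side" or "wrist"; returns a dict with "pixels" (384x512x3 uint8, red, green, blue), "range_z" (384x512 float32, m along the optical axis (not along the pixel's ray), 0 where there is no reading), "camera_matrix" (3x3 intrinsics, pixels), "world_to_cam" (4x4, takes a point from world to camera coordinates); the wrist camera has in their place "T_tool_cam" (4x4, takes a point from camera to tool coordinates, whose origin is the TCP and whose axes are the tool frame's). Camera axes: x right, y down, z forward; pixel columns grow to the right and rows downward; lengths in m; the calibration is good to about 2 mm. A picture is of the moment at which its call begins: read the wrist's pose just before it.
- job_done(): hands the job in, once; it reports no verdict.
The state is a dict: "clock": time; "qpos": joint angles; "joint_velocities": joint speeds; "joint_torque": joint torques, N m; "tool_pos": TCP position; "eef_rot": TCP orientation; "contact_force": force on the tool from outside, world axes, zero at the start; "moment": the same for the moment, N m; "opening": opening from 0.0 (shut) to 1.0 (fully open).
Only numpy, scipy, OpenCV 4.12 (cv2) and the standard library are available. Lean on these libraries where they do the work, as an engineer would, in place of code of your own. Each camera call takes 0.05 s, during which the arm holds its last target. There are 200 camera calls.

### The job

Fit the drive hub that has the straight grip bar on top into the mixer base: pick it up by the bar, turn it until its key lines up with the slot in the metal block on the base, lower it in until it is fully home with its plate flat on the block, and let go. Leave the other hub, the one with the round knob, where it stands.

Things in the scene. Friction and masses are not known exactly. Their poses are not given: they have to be found in the camera images.
- bar_hub_mid (a point): Hub to fit: 0.2 kg, 64 mm tall, upright on its key. Upward: steel key 60x32 mm, 20 deep; white plastic plate 100x72, 8 thick; grey grip bar 64 long, 16 wide, 36 high. All centred and parallel. Point: on the axis, half-way up, 32 mm over the underside, 4 over the plate's top, 32 under the bar's top. x along bar and key, y across the bar (grip there), z up; a half turn makes no difference.
- slot (a point): Centre of the slot's mouth, level with the top of the metal block on the mixer base, 77 mm above the worktop. Slot 78 long, 50 wide, 24 mm deep, black floor: 9 mm of play round the hub's key, which enters either way round within about 15 degrees. x along the slot, y across, z up. Fully home, the hub's plate rests on the block and the hub's mid point is 12 mm above this point.
- mixer_base: The mixer base, fixed to the worktop: white housing 190x150 mm, 50 high, with an metal block 124x92, 27 high, on top that holds the slot. Origin: centre of its underside, straight below the slot; x along the housing's 190 mm side and along the slot, z up. A round black knob and a switch are on its -x end.
- round_hub_mid (a point): Hub to leave alone: loose, 0.2 kg, 64 mm tall, same materials, but with a round plate 80 mm across, a round grey knob 38 mm across on top and a round stub 54 mm across below. Point: on its axis, half-way up (32 mm).

How it is judged:
At the end, for the whole second after the job is handed in: The bar hub stands upright (within 5 degrees) in the slot of the mixer base, right way up, fully home: its mid point 12 mm (+-4 mm) above the slot's mouth and within 15 mm of its centre, its bar within 20 degrees of the slot's direction. The round hub is within 30 mm of where it stood (z of bar_hub_mid in the frame of slot between 0.008 and 0.016 m and horizontal distance between bar_hub_mid and slot below 0.015 m and angle between the x axis of bar_hub_mid and the x axis of slot, either way round below 0.35 rad and angle between bar_hub_mid's own z axis and vertical below 0.09 rad and distance of round_hub_mid from where it was at the start of the episode below 0.03 m); the robot touches nothing.
It fails at once if the round-knob hub is moved more than 30 mm (distance of round_hub_mid from where it was at the start of the episode above 0.03 m).
It also fails if it takes over 35 s, if anything falls off the work surface, if the arm or the gripper's body presses on something with over 40 N, if the wrist force passes 120 N, or if a joint passes its speed limit or range.

## Working session

There is one attempt and no reset: what is moved stays moved. The work goes in short steps, Python scripts to look and compute and a shell command to move; the robot and the scene stay as the last step left them, time stands still between calls to the robot, and variables do not carry over. Pictures are saved under pics/ and viewed, about 8 in all and at most 12, crops included, and the job is handed in when it is done.

```bash
mkdir -p pics; cat > h.py <<'E'
import numpy as np, cv2
from rig import sense, grab_frame, job_done
from scipy.spatial.transform import Rotation as R
def T_tool(s):
    T=np.eye(4); q=s["eef_rot"]; T[:3,:3]=R.from_quat([q[1],q[2],q[3],q[0]]).as_matrix(); T[:3,3]=s["tool_pos"]; return T
def shot(name,fn):
    s=sense(); f=grab_frame(name)
    Twc=T_tool(s)@f["T_tool_cam"] if name=="wrist" else np.linalg.inv(f["world_to_cam"])
    z=f["range_z"]; K=f["camera_matrix"]; v,u=np.mgrid[:z.shape[0],:z.shape[1]]
    P=np.stack([(u-K[0,2])/K[0,0]*z,(v-K[1,2])/K[1,1]*z,z],-1)@Twc[:3,:3].T+Twc[:3,3]
    P[z==0]=np.nan
    cv2.imwrite("pics/"+fn,f["pixels"][:,:,::-1]); np.savez("pics/"+fn+".npz",P=P,rgb=f["pixels"])
    return f["pixels"],P
E
python3 - <<'E'
from h import *
a,_=shot("scene","s0.png"); b,_=shot("side","d0.png"); 
cv2.imwrite("pics/m0.png",cv2.resize(np.hstack([a,b])[:,:,::-1],(800,300),interpolation=cv2.INTER_AREA))
s=sense(); print(s["clock"],s["tool_pos"],s["eef_rot"],s["opening"]); print(T_tool(s).round(3))
E
```

```text
0.1 [ 0.32862227 -0.6457218   0.2178241 ] [-3.23942066e-04  8.52531320e-01 -5.22675627e-01 -6.58004166e-04] 1.00214319137671
[[ 0.454 -0.891 -0.001  0.329]
 [-0.891 -0.454  0.001 -0.646]
 [-0.001  0.    -1.     0.218]
 [ 0.     0.     0.     1.   ]]
```

View pics/m0.png

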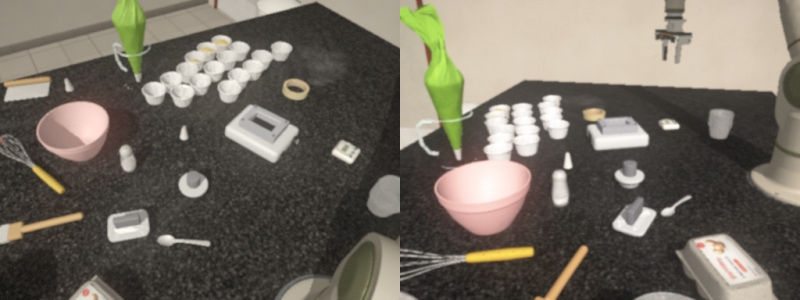

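The scene view (left half, full-res pixels ≈ ×1.28) shows the bar hub at about (164,284), the round hub at (248,235) and the mixer base at (335,168). The side view agrees. Next I measure them from depth.

```bash
python3 - <<'E'
from h import *
def rect(P,m,l):
    p=P[m]; (c,sz,a)=cv2.minAreaRect((p[:,:2]*1000).astype(np.float32)); b=cv2.boxPoints((c,sz,a))
    e=[b[1]-b[0],b[2]-b[1]]; e=max(e,key=np.linalg.norm); print(l,len(p),"c",np.round(c,1),"sz",np.round(sz,1),"long axis deg",round(np.degrees(np.arctan2(e[1],e[0]))%180,1),"med z",np.median(p[:,2]).round(4),"mean",p.mean(0).round(4))
for fn,cb,cr,cm in (("s0.png",(164,284),(248,233),(335,168)),("d0.png",((635-400)*1.28,218*1.28),((629-400)*1.28,172*1.28),((617-400)*1.28,130*1.28))):
    d=np.load(f"pics/{fn}.npz"); P=d["P"]; v,u=np.mgrid[:384,:512]
    for c,l in((cb,"bar"),(cr,"round"),(cm,"base")):
        n=(abs(u-c[0])<(55 if l=="base" else 32))&(abs(v-c[1])<(48 if l=="base" else 30))
        if l=="base":
            rect(P,n&(abs(P[...,2]-.077)<.006),"block"); rect(P,n&(abs(P[...,2]-.05)<.006),"housing")
        else:
            rect(P,n&(P[...,2]>.056)&(P[...,2]<.07),l+" top"); rect(P,n&(P[...,2]>.022)&(P[...,2]<.034),l+" plate")
E
```

```text
bar top 278 c [437.3 261.4] sz [62.2 16.9] long axis deg 71.7 med z 0.0611 mean [0.4363 0.262  0.0608]
bar plate 1241 c [437.3 261.6] sz [99.8 73. ] long axis deg 71.8 med z 0.0257 mean [0.4305 0.2633 0.0258]
round top 218 c [459.2  59.8] sz [35.9 36.4] long axis deg 90.1 med z 0.0612 mean [0.4583 0.0604 0.061 ]
round plate 605 c [456.8  60.5] sz [78.4 74.6] long axis deg 61.8 med z 0.0253 mean [0.4516 0.0644 0.0255]
block 945 c [ 520.  -230.3] sz [125.1  95.5] long axis deg 19.5 med z 0.0741 mean [ 0.5169 -0.2292  0.0741]
housing 1654 c [ 561.8 -215.5] sz [277.8 147.8] long axis deg 17.5 med z 0.0475 mean [ 0.5017 -0.216   0.0481]
bar top 235 c [438.6 261. ] sz [65.3 15.4] long axis deg 70.7 med z 0.062 mean [0.439  0.2653 0.0613]
bar plate 1143 c [438.6 259.5] sz [103.7  71.9] long axis deg 70.7 med z 0.0268 mean [0.4383 0.2731 0.0268]
round top 151 c [460.8  60.2] sz [34.8 36.1] long axis deg 124.2 med z 0.0622 mean [0.4607 0.0629 0.0613]
round plate 430 c [461.4  60.8] sz [74.7 78.8] long axis deg 179.3 med z 0.0266 mean [0.4607 0.0709 0.0268]
block 473 c [ 520.8 -231.7] sz [126.4  99.5] long axis deg 20.6 med z 0.0754 mean [ 0.5195 -0.2268  0.0751]
housing 727 c [ 481.3 -117.5] sz [185.4 370.9] long axis deg 109.0 med z 0.0486 mean [ 0.5226 -0.1893  0.0486]
```

Both cameras agree: the bar hub is at (0.438, 0.261) with its bar at 71°, and the block is at (0.5205, -0.231) with its slot at 20°. The sizes match those given, and depth reads about 2–3 mm low. Next I work out the moves.

```bash
cat >> h.py <<'E'
def go(x,y,z,yaw,s=None):
    "rotvec deg (tool axes) and shift cm (tool axes) to tool-down pose with tool-x at yaw deg"
    T=T_tool(s or sense()); c,n=np.cos(np.radians(yaw)),np.sin(np.radians(yaw))
    Rt=np.array([[c,n,0],[n,-c,0],[0,0,-1]])
    print((R.from_matrix(T[:3,:3].T@Rt).as_rotvec(degrees=True)).round(2),(T[:3,:3].T@(np.array([x,y,z])-T[:3,3])*100).round(2))
E
python3 -c "
from h import *
go(.54,-.23,.22,-40); go(.438,.261,.22,-18.8)"
```

```text
[-1.000e-02  8.000e-02 -2.302e+01] [-27.46 -37.7   -0.18]
[-2.000e-02  8.000e-02 -4.422e+01] [-75.85 -50.88  -0.11]
```

```bash
python3 -m handwheel '[[[0,0,-23,-27.5,-37.7,0,9.3],[0,0,-23,-27.5,-37.7,0,9.3],[0,0,-23,-27.5,-37.7,0,9.3],[0,0,-23,-27.5,-37.7,0,9.3],[0,0,-23,-27.5,-37.7,0,9.3],[0,0,-23,-27.5,-37.7,0,9.3],[0,0,-23,-27.5,-37.7,0,9.3],[0,0,-23,-27.5,-37.7,0,9.3],[0,0,-23,-27.5,-37.7,0,9.3],[0,0,-23,-27.5,-37.7,0,9.3]]]'
python3 - <<'E'
from h import *
s=sense(); print(s["tool_pos"],s["clock"]); shot("wrist","w0.png"); go(.438,.261,.20,-18.8)
E
```

```text
clock: 1.1
tool_pos: [0.5424, -0.2242, 0.2185]
eef_rot: [-0.001, 0.941, -0.339, -0.0]
contact_force: [0.4, 0.4, 0.5]
opening: 1.0
[ 0.54242109 -0.22420459  0.21852259] 1.1
[-1.50e-01  2.00e-02 -2.08e+01] [-38.97 -30.66   1.96]
```

View pics/w0.png

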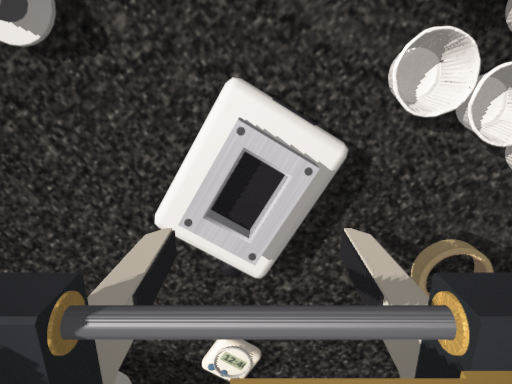

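The wrist view shows the mixer base, with the slot mouth centred near pixel (250,190) and the block around it. The fingers sit lower in the frame. I'll measure the slot from this picture while moving to the hub.

```bash
python3 -m handwheel '[[[0,0,-21,-39,-30.7,0,9.3],[0,0,-21,-39,-30.7,0,9.3],[0,0,-21,-39,-30.7,0,9.3],[0,0,-21,-39,-30.7,0,9.3],[0,0,-21,-39,-30.7,0,9.3],[0,0,-21,-39,-30.7,0,9.3],[0,0,-21,-39,-30.7,0,9.3],[0,0,-21,-39,-30.7,0,9.3],[0,0,-21,-39,-30.7,0,9.3],[0,0,-21,-39,-30.7,0,9.3]]]'
python3 - <<'E'
from h import *
def rect(p,l):
    (c,sz,a)=cv2.minAreaRect((p[:,:2]*1000).astype(np.float32)); b=cv2.boxPoints((c,sz,a))
    e=max([b[1]-b[0],b[2]-b[1]],key=np.linalg.norm); print(l,len(p),np.round(c,1),np.round(sz,1),round(np.degrees(np.arctan2(e[1],e[0]))%180,1),"z",np.median(p[:,2]).round(4))
P=np.load("pics/w0.png.npz")["P"]; v,u=np.mgrid[:384,:512]
n=(u>150)&(u<350)&(v>75)&(v<280)
rect(P[n&(abs(P[...,2]-.077)<.006)],"block")
rect(P[n&(u>205)&(u<290)&(v>145)&(v<240)&(P[...,2]<.062)&(P[...,2]>.045)&(np.hypot(P[...,0]-.52,P[...,1]+.231)<.048)],"slot floor")
s=sense(); print(s["tool_pos"],s["clock"]); _,P=shot("wrist","w1.png")
n=np.hypot(P[...,0]-.438,P[...,1]-.261)<.07
rect(P[n&(P[...,2]>.056)&(P[...,2]<.07)],"bar"); rect(P[n&(P[...,2]>.02)&(P[...,2]<.034)],"plate")
go(.438,.261,.034,-18.8)
E
```

```text
clock: 2.15
tool_pos: [0.4386, 0.2569, 0.2186]
eef_rot: [0.0, 0.986, -0.166, 0.0]
contact_force: [1.1, 0.3, -0.1]
opening: 1.0
block 7410 [ 520.7 -231.8] [124.7  92.2] 19.5 z 0.0778
slot floor 3254 [ 515.1 -221.2] [75.6 73.9] 19.4 z 0.055
[0.4386264  0.2569312  0.21857124] 2.15
bar 944 [439.  261.7] [63.2 15.7] 70.4 z 0.0645
plate 4374 [438.9 261.5] [99.2 72.1] 70.4 z 0.0289
[-0.28  0.07  0.17] [ 0.29  0.47 18.5 ]
```

View pics/w1.png

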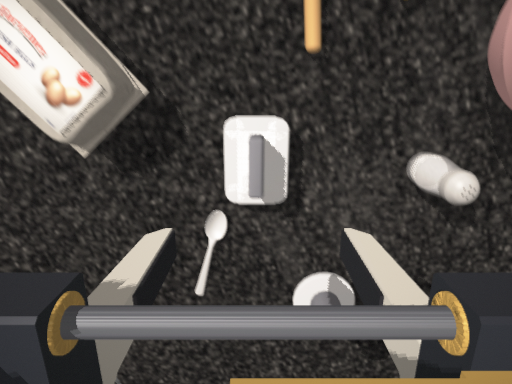

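The wrist view shows the hub at pixel (256,160), bar vertical in the image and so across the jaws. The close measurement is (0.439, 0.2616) with the bar at 70.4°, matching the scene estimate. I descend in stages.

```bash
python3 -m handwheel '[[[0,0,0.8,0.3,0.3,10,9.3],[0,0,0.8,0.3,0.3,10,9.3],[0,0,0.8,0.3,0.3,10,9.3],[0,0,0.8,0.3,0.3,10,9.3]]]'; python3 -c "
from h import *
go(.439,.2616,.034,-19.6)"
```

```text
clock: 2.6
tool_pos: [0.4407, 0.2512, 0.1186]
eef_rot: [0.001, 0.985, -0.172, -0.001]
contact_force: [-0.2, 0.1, 1.7]
opening: 1.0
[ 0.13  0.08 -0.26] [-0.5  -0.94  8.46]
```

```bash
python3 -m handwheel '[[[0,0,0,0,0,0,9.3],[0,0,0,0,0,0,9.3]]]'; python3 -c "
from h import *
go(.439,.2616,.034,-19.6)"
```

```text
clock: 2.8
tool_pos: [0.442, 0.2524, 0.1208]
eef_rot: [-0.001, 0.985, -0.173, 0.001]
contact_force: [0.3, 0.4, -0.8]
opening: 0.996
[-0.16 -0.14 -0.27] [-0.61 -0.74  8.68]
```

```bash
python3 -m handwheel '[[[0,0,0,-0.5,-0.8,4.0,9.3],[0,0,0,-0.5,-0.8,4.0,9.3],[0,0,0,-0.5,-0.8,4.0,9.3]]]'; python3 -c "
from h import *
go(.439,.2616,.034,-19.6)
_,P=shot('wrist','w2.png')
n=(np.hypot(P[...,0]-.439,P[...,1]-.2616)<.05)&(P[...,2]>.056)&(P[...,2]<.07)
print(cv2.minAreaRect((P[n][:,:2]*1000).astype(np.float32)))
go(.439,.2616,.034,-19.6)"
```

```text
clock: 3.1
tool_pos: [0.4387, 0.2612, 0.0796]
eef_rot: [0.0, 0.985, -0.172, -0.0]
contact_force: [0.6, -0.6, 0.1]
opening: 0.998
[ 0.03 -0.   -0.19] [ 0.01 -0.05  4.56]
((438.7789611816406, 261.8045349121094), (63.188987731933594, 15.923409461975098), 69.97425842285156)
[-0.02 -0.04 -0.22] [-0.03 -0.03  4.6 ]
```

Aligned within a millimetre. Descend and grip.

```bash
python3 -m handwheel '[[[0,0,0,0,0,2.5,9.3],[0,0,0,0,0,4.5,9.3],[0,0,0,0,0,4.5,9.3],[0,0,0,0,0,4.5,0.5],[0,0,0,0,0,4.5,0.5],[0,0,0,0,0,4.5,0.5],[0,0,0,0,0,4.5,0.5],[0,0,0,0,0,4.5,0.5],[0,0,0,0,0,4.5,0.5],[0,0,0,0,0,4.5,0.5]]]'
```

```text
clock: 4.15
tool_pos: [0.4387, 0.2613, 0.0336]
eef_rot: [0.0, 0.985, -0.172, -0.0]
contact_force: [-0.2, -0.1, 0.2]
opening: 0.446
```

```bash
python3 -m handwheel '[[[0,0,0,0,0,0,0.5],[0,0,0,0,0,0,0.5],[0,0,0,0,0,0,0.5],[0,0,0,0,0,0,0.5],[0,0,0,0,0,0,0.5],[0,0,0,0,0,0,0.5],[0,0,0,0,0,0,0.5],[0,0,0,0,0,0,0.5]]]'
```

```text
clock: 4.95
tool_pos: [0.4386, 0.2612, 0.0335]
eef_rot: [0.0, 0.985, -0.172, -0.0]
contact_force: [1.0, 0.3, -2.4]
opening: 0.171
```

Opening 0.171 × 93 = 16 mm, so it's on the bar. Lift.

```bash
python3 -m handwheel '[[[0,0,0,0,0,0,0.5],[0,0,0,0,0,0,0.5],[0,0,0,0,0,-3,0.5],[0,0,0,0,0,-7,0.5],[0,0,0,0,0,-11,0.5],[0,0,0,0,0,-15,0.5],[0,0,0,0,0,-18,0.5],[0,0,0,0,0,-18,0.5],[0,0,0,0,0,-18,0.5]]]'; python3 -c "
from h import *
go(.5207,-.2318,.21,-70.5); go(.56,0,.21,-45)"
```

```text
clock: 5.85
tool_pos: [0.4387, 0.2609, 0.2137]
eef_rot: [-0.0, 0.985, -0.172, 0.0]
contact_force: [-0.1, 0.4, -3.2]
opening: 0.173
[-5.000e-02 -3.000e-02  5.065e+01] [24.44 43.56  0.37]
[-0.04 -0.04 25.15] [20.27 20.43  0.37]
```

Held: the opening is steady and the force shows about 3 N of weight. I carry it via (0.56, 0) at height.

```bash
python3 -m handwheel '[[[0,0,2,2,2,0,0.5],[0,0,5,4,4,0,0.5],[0,0,8,7,7,0,0.5],[0,0,12,10,10,0,0.5],[0,0,16,13,13,0,0.5],[0,0,20,16,16,0,0.5],[0,0,23,18.5,18.5,0,0.5],[0,0,25,20,20.4,0,0.5],[0,0,25,20,20.4,0,0.5],[0,0,25,20,20.4,0,0.5]]]'; python3 -c "
from h import *
go(.5207,-.2318,.21,-70.5)"
```

```text
clock: 6.85
tool_pos: [0.5567, 0.0013, 0.2116]
eef_rot: [0.001, 0.924, -0.381, -0.002]
contact_force: [-0.1, 0.5, -3.1]
opening: 0.169
[ 0.17  0.1  25.65] [13.89 19.06  0.18]
```

```bash
python3 -m handwheel '[[[0,0,3,1.5,2,0,0.5],[0,0,6,3.5,5,0,0.5],[0,0,10,6,8,0,0.5],[0,0,14,8,11,0,0.5],[0,0,18,10,14,0,0.5],[0,0,22,12,16.5,0,0.5],[0,0,25.6,13.9,19,0,0.5],[0,0,25.6,13.9,19,0,0.5],[0,0,25.6,13.9,19,0,0.5],[0,0,25.6,13.9,19,0,0.5]]]'; python3 - <<'E'
from h import *
go(.5207,-.2318,.15,-70.5)
T=T_tool(sense())
a,P=shot("wrist","w3.png")
# held hub plate and bar as seen; heights relative to the TCP
z=P[...,2]; n=np.hypot(P[...,0]-.5207,P[...,1]+.2318)<.075
for l,lo,hi in (("block",.070,.084),("plate",.19,.213),("all>.1",.1,.25)):
    p=P[n&(z>lo)&(z<hi)]
    if len(p)>50: print(l,len(p),np.median(p[:,2]).round(4),cv2.minAreaRect((p[:,:2]*1000).astype(np.float32)))
E
```

```text
clock: 7.85
tool_pos: [0.5226, -0.229, 0.2131]
eef_rot: [-0.0, 0.818, -0.575, -0.001]
contact_force: [0.1, 0.1, -2.8]
opening: 0.168
[0.02 0.08 0.27] [0.21 0.27 6.3 ]
block 3090 0.0779 ((562.1337890625, -216.98297119140625), (37.530277252197266, 92.36620330810547), 19.067842483520508)
plate 9279 0.2084 ((524.6166381835938, -227.30960083007812), (94.81245422363281, 72.31283569335938), 19.68040657043457)
all>.1 14817 0.209 ((524.6166381835938, -227.30960083007812), (94.81245422363281, 72.31283569335938), 19.68040657043457)
```

View pics/w3.png

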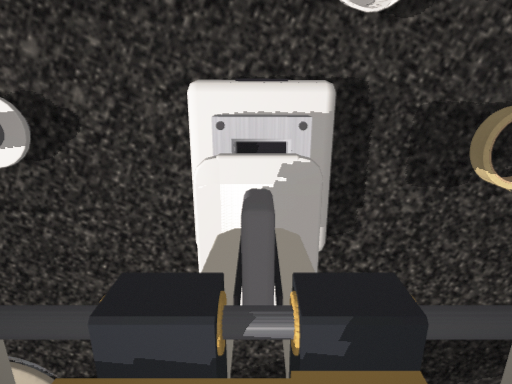

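The wrist view shows the held hub (bar around pixel (258,230)) squared up with the base and the slot end at (260,147). The plate is at 19.7° against a slot at 19.5°, and centred on the TCP. I apply the correction and lower it.

```bash
python3 -m handwheel '[[[0,0,0,0.2,0.3,2,0.5],[0,0,0,0.2,0.3,5,0.5],[0,0,0,0.2,0.3,8,0.5],[0,0,0,0.2,0.3,8,0.5],[0,0,0,0.2,0.3,8,0.5],[0,0,0,0.2,0.3,8,0.5]]]'; python3 -c "
from h import *
go(.5207,-.2318,.091,-70.5)"
```

```text
clock: 8.5
tool_pos: [0.5212, -0.2338, 0.135]
eef_rot: [-0.0, 0.817, -0.576, 0.001]
contact_force: [-0.4, 0.4, -1.8]
opening: 0.171
[-0.09 -0.06  0.13] [-0.21 -0.01  4.4 ]
```

```bash
python3 -m handwheel '[[[0,0,0,-0.2,0,1,0.5],[0,0,0,-0.2,0,2,0.5],[0,0,0,-0.2,0,3,0.5],[0,0,0,-0.2,0,3.6,0.5],[0,0,0,-0.2,0,3.6,0.5],[0,0,0,-0.2,0,3.6,0.5]]]'; python3 -c "
from h import *
go(.5207,-.2318,.091,-70.5)"
```

```text
clock: 9.1
tool_pos: [0.5195, -0.2322, 0.0973]
eef_rot: [0.0, 0.817, -0.577, -0.0]
contact_force: [0.2, -0.5, -2.4]
opening: 0.172
[0.03 0.02 0.07] [-0.   -0.13  0.63]
```

No contact yet and the key is in the mouth. Lower the last millimetres slowly.

```bash
python3 -m handwheel '[[[0,0,0,0,-0.1,0.2,0.5],[0,0,0,0,-0.1,0.4,0.5],[0,0,0,0,-0.1,0.55,0.5],[0,0,0,0,-0.1,0.6,0.5],[0,0,0,0,-0.1,0.6,0.5]]]'; python3 -c "
from h import *
go(.5207,-.2318,.091,-70.5)"
```

```text
clock: 9.6
tool_pos: [0.5204, -0.2319, 0.0915]
eef_rot: [0.0, 0.817, -0.577, -0.0]
contact_force: [0.8, -0.6, -2.5]
opening: 0.169
[0.01 0.   0.08] [ 0.   -0.03  0.05]
```

```bash
python3 -m handwheel '[[[0,0,0,0,0,0.1,0.5],[0,0,0,0,0,0.15,0.5],[0,0,0,0,0,0.2,0.5],[0,0,0,0,0,0.2,0.5],[0,0,0,0,0,0.2,0.5]]]'
```

```text
clock: 10.1
tool_pos: [0.5206, -0.232, 0.0905]
eef_rot: [-0.0, 0.817, -0.577, 0.0]
contact_force: [-2.8, 1.1, 8.0]
opening: 0.17
```

Contact: the vertical force changed from -2.5 to +8 N at TCP 0.0905, the expected home height. Release and back off.

```bash
python3 -m handwheel '[[[0,0,0,0,0,0,3],[0,0,0,0,0,0,6],[0,0,0,0,0,0,6],[0,0,0,0,0,0,6],[0,0,0,0,0,0,6],[0,0,0,0,0,0,6],[0,0,0,0,0,0,6],[0,0,0,0,0,0,6]]]' && python3 -m handwheel '[[[0,0,0,0,0,-1,6],[0,0,0,0,0,-4,6],[0,0,0,0,0,-8,6],[0,0,0,0,0,-12,6],[0,0,0,0,0,-15,6],[0,0,0,0,0,-15,6],[0,0,0,0,0,-15,6]]]'
python3 - <<'E'
from h import *
w,P=shot("wrist","w4.png"); a,Q=shot("scene","s4.png")
def rect(P,c,r,lo,hi,l):
    p=P[(np.hypot(P[...,0]-c[0],P[...,1]-c[1])<r)&(P[...,2]>lo)&(P[...,2]<hi)]
    print(l,len(p),"z",np.median(p[:,2]).round(4),p[:,2].std().round(4),cv2.minAreaRect((p[:,:2]*1000).astype(np.float32)))
c=(.5207,-.2318)
for D,l in((P,"wrist"),(Q,"scene")):
    rect(D,c,.07,.112,.13,l+" bar"); rect(D,c,.07,.0803,.092,l+" plate")
rect(Q,(.459,.060),.05,.056,.07,"round")
cv2.imwrite("pics/m4.png",cv2.resize(np.hstack([w,a])[:,:,::-1],(800,300),interpolation=cv2.INTER_AREA))
E
```

```text
clock: 10.9
tool_pos: [0.5205, -0.2319, 0.0896]
eef_rot: [0.0, 0.817, -0.577, -0.0]
contact_force: [-0.4, 0.7, 0.2]
opening: 0.643
clock: 11.6
tool_pos: [0.5205, -0.2319, 0.2407]
eef_rot: [-0.0, 0.817, -0.577, 0.001]
contact_force: [-0.0, -0.7, 1.0]
opening: 0.642
wrist bar 1132 z 0.1215 0.0014 ((520.6652221679688, -230.92153930664062), (62.53540802001953, 15.665814399719238), 19.078630447387695)
wrist plate 5226 z 0.0859 0.0009 ((520.1716918945312, -231.80467224121094), (112.67965698242188, 80.64363098144531), 18.40987777709961)
scene bar 158 z 0.1173 0.002 ((518.0508422851562, -229.707275390625), (63.31863021850586, 18.584735870361328), 19.19664764404297)
scene plate 568 z 0.0824 0.0022 ((517.2491455078125, -228.138671875), (98.63905334472656, 71.40751647949219), 21.258411407470703)
round 220 z 0.0612 0.0016 ((459.6719970703125, 60.07218933105469), (35.889739990234375, 35.96726989746094), 63.30768966674805)
```

View pics/m4.png

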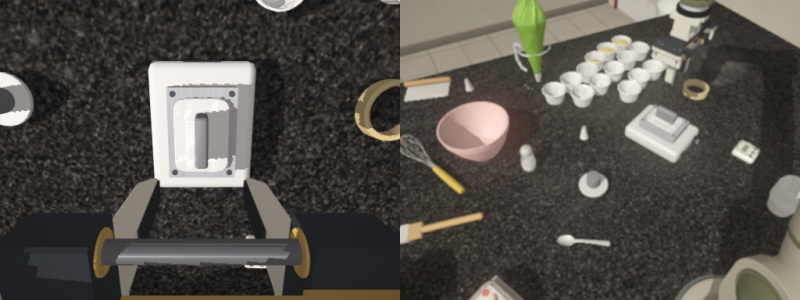

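The hub sits centred and square on the block (left half, about (202,135)). The bar top reads 0.1215 and the plate top 0.0859, where fully home would be 0.121 and 0.085. The round hub, at (593,184) in the right half, has not moved. Gripper is clear.

```bash
python3 -c "
from rig import job_done; print(job_done())"
```

```text
the job is handed in; nothing more can be done
None
```

The bar hub is fitted in the mixer base slot and released, and I handed the job in at about 12 s on the robot's clock. I gripped it by the bar, turned it about 51° to line up with the slot, and lowered it until it touched at the expected height.

**Fit (wrist camera):**

| Check | Measured | Target |
|---|---|---|
| Bar top height | 121.5 mm | 121 mm when fully home |
| Plate top height | 85.9 mm | 85 mm when fully home |
| Hub centre to slot centre | about 1 mm | under 15 mm |
| Bar angle to slot | under 1° | under 20° |

**Round hub:** it measures within 1 mm of where it stood.

**Gripper:** it was open and about 12 cm above the bar at hand-in. The largest force I read was 8 N.

**Disagreements:** the scene camera read heights 3–4 mm lower and positions about 3 mm off. It showed a similar low height reading on everything before the move, so I trusted the wrist camera. The wrist plate outline came out too large (113 x 81 mm) because block edge points were mixed in, so I took the position and angle from the bar instead.

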